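# Change to the next sample in the rotation

## Task

The three sample jars are measured in rotation: the short one, then the middle one, then the tall one, then the short one again. The jar now under the intake head has been measured: pull the sampler's tray fully out, put that jar in the empty place of the rack, stand the jar that comes next in the rotation on the tray's seat and push the tray fully home again. Grip the thin glass jars gently, set them down without dropping them, keep them upright, and leave the third jar and everything else where they are.

Things in the scene. Friction and masses are not known exactly. Their poses are not given: they have to be found in the camera images.
- tray (a joint): how far the sampler's tray is pulled out, m: 0 is fully home with the seat under the intake head (as at the start), 0.14 is the outer stop. It slides level along the sampler's +y, runs with about 2 N of friction (a little more when moved fast) and stays where it is left.
- tray_seat (a point): centre of the flat top of the tray's seat, 30 mm above the bench, moving with the tray; axes as sampler. The aluminium tray is 90 mm wide (x) and 180 mm long; the seat is a square, 78 mm inside, with a rim 6 mm wide and 7 mm high round it. Exactly one jar stands near its middle at the start.
- tray_handle (a point): centre of the top of the tray's pull, a black upright round post 18 mm in diameter, 45 mm high (foot 30 mm, top 75 mm above the bench), 120 mm from the seat's centre along +y; axes as sampler. Grip it from above: moved along +y it pulls the tray out, along -y it pushes it home.
- sampler: the fixed sampler. Origin: on the bench under the seat's centre when the tray is home; the tray comes out along +y, z up. Behind (y -55 to -115 mm) a white column 215 mm high, 100 mm wide; from it the intake head, 50 mm wide, overhangs the seat out to y = +35 mm, 170 to 215 mm high, with a nozzle and needle down to 139 mm. A jar can be lifted out only with the tray pulled out.
- rack: fixed low white rack block, 295 mm (x) by 100 mm (y). Origin: centre of its underside on the bench, z up. Three square places in a row along x, their floors 30 mm above the bench, between walls 5 mm thick and 8 mm high; each place is about 90 mm square inside. Two jars stand in two of the places; the third place is empty but for a flat paper disc (60 mm, nothing to feel) on its floor.
- rack_place0 (a point): centre of the floor of the rack's place at its -x end, 30 mm above the bench, 95 mm from the next; axes as rack
- rack_place1 (a point): centre of the floor of the rack's middle place; axes as rack
- rack_place2 (a point): centre of the floor of the rack's place at its +x end; axes as rack
- jar_short: the shortest of three sample jars: upright amber-glass cylinder 46 mm in diameter, 56 mm high overall, with a white cap of the same diameter (top 16 mm). Origin: centre of its underside, z up. 0.07 to 0.22 kg. The three differ only in height (56, 78 and 100 mm). Thin glass: breaks if gripped with more than about 45 N or let go 20 mm above a floor.
- jar_middle: the middle-sized of three sample jars: upright amber-glass cylinder 46 mm in diameter, 78 mm high overall, with a white cap of the same diameter (top 16 mm). Origin: centre of its underside, z up. 0.07 to 0.22 kg. The three differ only in height (56, 78 and 100 mm). Thin glass: breaks if gripped with more than about 45 N or let go 20 mm above a floor.
- jar_tall: the tallest of three sample jars: upright amber-glass cylinder 46 mm in diameter, 100 mm high overall, with a white cap of the same diameter (top 16 mm). Origin: centre of its underside, z up. 0.07 to 0.22 kg. The three differ only in height (56, 78 and 100 mm). Thin glass: breaks if gripped with more than about 45 N or let go 20 mm above a floor.
- beaker: bystander: open clear glass beaker, 64 mm across, 75 mm high, beyond the rack and sampler; origin under its centre. Leave alone.
- dish: bystander: shallow white dish, 84 mm across, 14 mm high, in front of the robot between rack and sampler; origin under its centre. Leave alone.
- pipette: bystander: white pipette lying flat on the bench, 212 mm long, 34 mm high at most, right of the robot in front of the sampler; origin under its handle's end, x along its length. Leave alone.
- reagent: bystander: white capped bottle, 60 mm across, 130 mm high, left of the rack; origin under its centre. Leave alone.

How it is judged:
On the way, in this order (a step that is already met when the one before it is completed fails the run):
1. the tray is pulled out, with its jar standing on it (value of joint tray above 0.125 m and ((horizontal distance between jar_short and tray_seat below 0.036 m and angle between jar_short's own z axis and vertical below 0.1 rad) or (horizontal distance between jar_middle and tray_seat below 0.036 m and angle between jar_middle's own z axis and vertical below 0.1 rad) or (horizontal distance between jar_tall and tray_seat below 0.036 m and angle between jar_tall's own z axis and vertical below 0.1 rad))), for 0.2 s.
2. the measured jar stands released in the rack, the tray's seat is empty and the other two jars are untouched (((distance of jar_short from where it was at the start of the episode above 0.12 m and ((horizontal distance between jar_short and rack_place0 below 0.032 m or horizontal distance between jar_short and rack_place1 below 0.032 m or horizontal distance between jar_short and rack_place2 below 0.032 m) and z of jar_short in the frame of rack between 0.026 and 0.034 m and angle between jar_short's own z axis and vertical below 0.1 rad and linear speed of jar_short below 0.02 m/s and contact force between the fingers and jar_short below 0.1 N) and distance of each of jar_middle, jar_tall from where it was at the start of the episode below 0.015 m) or (distance of jar_middle from where it was at the start of the episode above 0.12 m and ((horizontal distance between jar_middle and rack_place0 below 0.032 m or horizontal distance between jar_middle and rack_place1 below 0.032 m or horizontal distance between jar_middle and rack_place2 below 0.032 m) and z of jar_middle in the frame of rack between 0.026 and 0.034 m and angle between jar_middle's own z axis and vertical below 0.1 rad and linear speed of jar_middle below 0.02 m/s and contact force between the fingers and jar_middle below 0.1 N) and distance of each of jar_tall, jar_short from where it was at the start of the episode below 0.015 m) or (distance of jar_tall from where it was at the start of the episode above 0.12 m and ((horizontal distance between jar_tall and rack_place0 below 0.032 m or horizontal distance between jar_tall and rack_place1 below 0.032 m or horizontal distance between jar_tall and rack_place2 below 0.032 m) and z of jar_tall in the frame of rack between 0.026 and 0.034 m and angle between jar_tall's own z axis and vertical below 0.1 rad and linear speed of jar_tall below 0.02 m/s and contact force between the fingers and jar_tall below 0.1 N) and distance of each of jar_short, jar_middle from where it was at the start of the episode below 0.015 m))), for 0.2 s.
3. the next jar of the rotation stands released on the seat of the tray, still pulled out (value of joint tray above 0.1 m and ((distance of each of jar_short, jar_middle from where it was at the start of the episode above 0.12 m and (horizontal distance between jar_middle and tray_seat below 0.025 m and z of jar_middle in the frame of tray_seat between -0.004 and 0.004 m and angle between jar_middle's own z axis and vertical below 0.1 rad and linear speed of jar_middle below 0.02 m/s and contact force between the fingers and jar_middle below 0.1 N) and distance of jar_tall from where it was at the start of the episode below 0.015 m) or (distance of each of jar_middle, jar_tall from where it was at the start of the episode above 0.12 m and (horizontal distance between jar_tall and tray_seat below 0.025 m and z of jar_tall in the frame of tray_seat between -0.004 and 0.004 m and angle between jar_tall's own z axis and vertical below 0.1 rad and linear speed of jar_tall below 0.02 m/s and contact force between the fingers and jar_tall below 0.1 N) and distance of jar_short from where it was at the start of the episode below 0.015 m) or (distance of each of jar_tall, jar_short from where it was at the start of the episode above 0.12 m and (horizontal distance between jar_short and tray_seat below 0.025 m and z of jar_short in the frame of tray_seat between -0.004 and 0.004 m and angle between jar_short's own z axis and vertical below 0.1 rad and linear speed of jar_short below 0.02 m/s and contact force between the fingers and jar_short below 0.1 N) and distance of jar_middle from where it was at the start of the episode below 0.015 m))), for 0.2 s.
At the end, for the whole second after the job is handed in: The tray is home (6 mm) with the next jar upright on its seat (25 mm of centre), the measured jar upright in a place of the rack (32 mm of centre), the third jar in the rack within 15 mm of its start; all released and at rest (value of joint tray below 0.006 m and ((distance of each of jar_short, jar_middle from where it was at the start of the episode above 0.12 m and ((horizontal distance between jar_short and rack_place0 below 0.032 m or horizontal distance between jar_short and rack_place1 below 0.032 m or horizontal distance between jar_short and rack_place2 below 0.032 m) and z of jar_short in the frame of rack between 0.026 and 0.034 m and angle between jar_short's own z axis and vertical below 0.1 rad and linear speed of jar_short below 0.02 m/s and contact force between the fingers and jar_short below 0.1 N) and (horizontal distance between jar_middle and tray_seat below 0.025 m and z of jar_middle in the frame of tray_seat between -0.004 and 0.004 m and angle between jar_middle's own z axis and vertical below 0.1 rad and linear speed of jar_middle below 0.02 m/s and contact force between the fingers and jar_middle below 0.1 N) and distance of jar_tall from where it was at the start of the episode below 0.015 m and ((horizontal distance between jar_tall and rack_place0 below 0.032 m or horizontal distance between jar_tall and rack_place1 below 0.032 m or horizontal distance between jar_tall and rack_place2 below 0.032 m) and z of jar_tall in the frame of rack between 0.026 and 0.034 m and angle between jar_tall's own z axis and vertical below 0.1 rad and linear speed of jar_tall below 0.02 m/s and contact force between the fingers and jar_tall below 0.1 N)) or (distance of each of jar_middle, jar_tall from where it was at the start of the episode above 0.12 m and ((horizontal distance between jar_middle and rack_place0 below 0.032 m or horizontal distance between jar_middle and rack_place1 below 0.032 m or horizontal distance between jar_middle and rack_place2 below 0.032 m) and z of jar_middle in the frame of rack between 0.026 and 0.034 m and angle between jar_middle's own z axis and vertical below 0.1 rad and linear speed of jar_middle below 0.02 m/s and contact force between the fingers and jar_middle below 0.1 N) and (horizontal distance between jar_tall and tray_seat below 0.025 m and z of jar_tall in the frame of tray_seat between -0.004 and 0.004 m and angle between jar_tall's own z axis and vertical below 0.1 rad and linear speed of jar_tall below 0.02 m/s and contact force between the fingers and jar_tall below 0.1 N) and distance of jar_short from where it was at the start of the episode below 0.015 m and ((horizontal distance between jar_short and rack_place0 below 0.032 m or horizontal distance between jar_short and rack_place1 below 0.032 m or horizontal distance between jar_short and rack_place2 below 0.032 m) and z of jar_short in the frame of rack between 0.026 and 0.034 m and angle between jar_short's own z axis and vertical below 0.1 rad and linear speed of jar_short below 0.02 m/s and contact force between the fingers and jar_short below 0.1 N)) or (distance of each of jar_tall, jar_short from where it was at the start of the episode above 0.12 m and ((horizontal distance between jar_tall and rack_place0 below 0.032 m or horizontal distance between jar_tall and rack_place1 below 0.032 m or horizontal distance between jar_tall and rack_place2 below 0.032 m) and z of jar_tall in the frame of rack between 0.026 and 0.034 m and angle between jar_tall's own z axis and vertical below 0.1 rad and linear speed of jar_tall below 0.02 m/s and contact force between the fingers and jar_tall below 0.1 N) and (horizontal distance between jar_short and tray_seat below 0.025 m and z of jar_short in the frame of tray_seat between -0.004 and 0.004 m and angle between jar_short's own z axis and vertical below 0.1 rad and linear speed of jar_short below 0.02 m/s and contact force between the fingers and jar_short below 0.1 N) and distance of jar_middle from where it was at the start of the episode below 0.015 m and ((horizontal distance between jar_middle and rack_place0 below 0.032 m or horizontal distance between jar_middle and rack_place1 below 0.032 m or horizontal distance between jar_middle and rack_place2 below 0.032 m) and z of jar_middle in the frame of rack between 0.026 and 0.034 m and angle between jar_middle's own z axis and vertical below 0.1 rad and linear speed of jar_middle below 0.02 m/s and contact force between the fingers and jar_middle below 0.1 N)))); the robot touches nothing.
It fails at once if a jar is squeezed too hard (contact force between the fingers and jar_short above 90 N or contact force between the fingers and jar_middle above 90 N or contact force between the fingers and jar_tall above 90 N).
It fails at once if a jar is let go more than 20 mm above the floor of the rack or tray ((contact force between the fingers and jar_short below 0.05 N and height (world z) of jar_short above 0.05 m) or (contact force between the fingers and jar_middle below 0.05 N and height (world z) of jar_middle above 0.05 m) or (contact force between the fingers and jar_tall below 0.05 N and height (world z) of jar_tall above 0.05 m)).
It fails at once if a jar is tipped by more than about 30 degrees (angle between any of jar_short, jar_middle, jar_tall's own z axis and vertical above 0.5 rad).
It fails at once if a bystander is displaced by more than 30 mm (distance of any of beaker, dish, pipette, reagent from where it was at the start of the episode above 0.03 m).
It also fails if it takes over 72 s, if anything falls off the work surface, if the arm or the gripper's body presses on something with over 40 N, if the wrist force passes 120 N, or if a joint passes its speed limit or range.

## Robot

A 6-joint arm with a two-finger parallel gripper is mounted at the origin on the work surface. World frame = base frame: x ahead of the robot, y to its left, z up, the work surface at z = 0. Lengths are in m, angles in rad, forces in N, time in s.
With the tool pointing down it reaches from about 0.275 to 0.725 m from the base axis. Payload 15.9 kg.
Tool frame: the origin (TCP) lies midway between the tips of the shut fingers; the grasp point (between the pads) lies 19 mm behind it; z points along the fingers, y is the line along which they close (so a half turn about z gives the same grasp; the last joint's range is limited). The gripper opens to 85 mm and grips with 20 to 120 N. Pads are 22 mm wide; open, the fingers measure 114 mm over their backs; the gripper's body (76 mm by 85 mm) begins 54 mm behind the grasp point. The pads swing forward as they close: fully open they stand 13 mm farther back than shut.
Start: joints at [0, 0.213, -0.034, 1.323, 0, 1.571], TCP at [0.5, -0, 0.231] pointing down, gripper open.
Joint ranges: [-2.98, 2.98], [-0.74, 1.72], [-1.14, 1.35], [-2.1, 2.04], [-1.57, 1.44], [-3.14, 3.14]. Speed limits (rad/s): [1.89, 1.89, 2.39, 2.57, 3.14, 3.14].

## Interface

Orientations are given as [roll, pitch, yaw] about the fixed x, y, z axes, in that order (R = Rz(yaw) Ry(pitch) Rx(roll)).
In Python, from cell import get_obs, grab_frame, sign_off, recognise, masks_of gives the robot as it stands.
- The arm moves only by the shell command python3 -m crank 'ROWS' [OPENING]. ROWS is a JSON object of lists of equal length, an entry for each row: "translation": the shift along the tool's x, y, z in m, a list of three; "turn": the turn, a rotation vector about the tool's x, y, z in rad, a list of three. In form: {"translation": [[x, y, z], ...], "turn": [[wx, wy, wz], ...]}. A call has 1 to 5 rows; each row shifts and turns the commanded pose from where the row before left it, along the tool's axes as they then stand; what a row does not reach is not made up. A row lasts 1/8 s, in which the tool goes at most 62.5 mm and 10.7 degrees, less where a joint would pass 70% of its speed; a pose out of reach is approached as far as the arm can. A call is refused whole if a number of a shift passes 0.0625 or a number of a turn 0.188, either way. A call with a gripper value outside its range is refused whole. OPENING is the opening, from 0 (shut) to 1 (fully open), set as the call begins (- or left out, the last holds). The fingers move at their own pace and stop on an object; the grip force is fixed at half the most. Time passes only in rows, so rows that do not move let the fingers close. It gives the time, the measured TCP pose, the force, the opening and the grip force at its end, in the units of the state.
- get_obs(): the state, without advancing time (a new reading comes with each control period).
- grab_frame(name): name is "scene" or "side" or "wrist"; returns a dict with "pixels" (384x512x3 uint8, red, green, blue), "mtx" (3x3 intrinsics, pixels), "position" and "rotation" of the camera in the world; the wrist camera has in their place "hand_eye" (4x4, takes a point from camera to tool coordinates, whose origin is the TCP and whose axes are the flange's). Camera axes: x right, y down, z forward; pixel columns grow to the right and rows downward; lengths in m; the calibration is good to about 2 mm. A picture is of the moment at which its call begins: read the wrist's pose just before it. There is no depth.
- sign_off(): hands the job in; it is judged then, once.
Trained networks look in a picture, given as the dict that the camera call returned (one of the last four; its "shot" number tells which), for a name from the list of things; names that differ only in an ending like _2 or _b are one class to them, and where a whole thing is asked for, a point or a joint stands for the part that bears it (a point fixed in the world has none). Each returns a list of dicts, best first, with "confidence" (0 to 1); they miss things now and then, are a little off and sometimes report something else, mostly with a low value. They report only what shows in the picture. A call takes as long as a camera call.
- recognise(picture, target): "location" ([column, row] as shares, 0 to 1, of the picture: columns of its width, rows of its height, amid what is visible of it).
- masks_of(picture, target): "region" (384x512 bool, what is visible of it) and "location" ([column, row] as shares, 0 to 1, of the picture: columns of its width, rows of its height, amid what is visible of it).
The state is a dict: "t": time; "joint_positions": joint angles; "qd": joint speeds; "joint_efforts": joint torques, N m; "tcp_pos": TCP position; "eef_rot": TCP orientation; "force": force on the tool from outside, world axes, zero at the start; "wrist_torque": the same for the moment, N m; "width": opening from 0.0 (shut) to 1.0 (fully open); "gripper_force": force on a finger pad.
Only numpy, scipy, OpenCV 4.12 (cv2) and the standard library are available. Lean on these libraries where they do the work, as an engineer would, in place of code of your own. Each camera call takes 0.05 s, during which the arm holds its last target. There are 200 camera calls.

## Working session

There is one attempt and no reset: what is moved stays moved. The work goes in short steps, Python scripts to look and compute and a shell command to move; the robot and the scene stay as the last step left them, time stands still between calls to the robot, and variables do not carry over. Pictures are saved under pics/ and viewed, at most 10 in all, crops included, and the job is handed in when it is done.

```bash
mkdir -p pics; python3 - <<'E'
from cell import *
import cv2,numpy as np
o=get_obs();print({k:np.round(v,3).tolist() for k,v in o.items()})
ims=[]
for n in ["scene","side"]:
    f=grab_frame(n);ims.append(f["pixels"]);print(n,f["mtx"].tolist(),f["position"],np.array(f["rotation"]).tolist())
    for t in ["jar_short","jar_middle","jar_tall","tray_handle","rack","sampler","tray"]:
        print(t,[(round(r["confidence"],2),(np.array(r["location"])*[512,384]).round(1).tolist()) for r in recognise(f,t)][:3])
    cv2.imwrite(f"pics/{n}0.png",f["pixels"][:,:,::-1])
E
```

```text
{'t': 0.0, 'joint_positions': [-0.0, 0.213, -0.035, 1.323, -0.0, 1.571], 'qd': [-0.001, 0.0, -0.0, 0.001, 0.001, 0.0], 'joint_efforts': [-0.001, -68.618, 48.713, 0.018, -0.0, -0.0], 'tcp_pos': [0.5, -0.0, 0.231], 'eef_rot': [-3.141, 0.0, 1.571], 'force': [-0.243, -0.232, 0.664], 'wrist_torque': [0.005, -0.001, -0.03], 'gripper_force': 0.0, 'width': 1.001}
scene [[472.50646046989465, 0.0, 259.77539626461754], [0.0, 472.50646046989465, 190.4871364690941], [0.0, 0.0, 1.0]] [1.31522204 0.58570257 0.97077227] [-2.3454454000107416, -0.010963939889941932, 2.1288650808283682]
jar_short [(0.89, [316.2, 196.5])]
jar_middle [(0.79, [271.2, 232.6])]
jar_tall [(0.84, [153.9, 155.2])]
tray_handle [(0.72, [166.3, 176.2])]
rack [(0.83, [291.8, 235.3]), (0.33, [137.3, 160.6])]
sampler [(0.73, [136.9, 157.9])]
tray [(0.87, [164.0, 177.9])]
side [[433.1399206002511, 0.0, 250.85958927270582], [0.0, 433.1399206002511, 189.45749624983088], [0.0, 0.0, 1.0]] [0.26842504 0.8838117  1.07107516] [-2.441262510653464, 0.0014006334319327518, -2.766564000781615]
jar_short [(0.57, [271.9, 243.8])]
jar_middle []
jar_tall [(0.53, [284.1, 128.2])]
tray_handle [(0.84, [277.8, 140.4])]
rack [(0.78, [247.2, 241.8]), (0.58, [276.0, 141.9])]
sampler [(0.85, [271.4, 148.4]), (0.71, [248.2, 244.7])]
tray [(0.65, [278.1, 140.5]), (0.54, [269.8, 243.1])]
```

View pics/scene0.png

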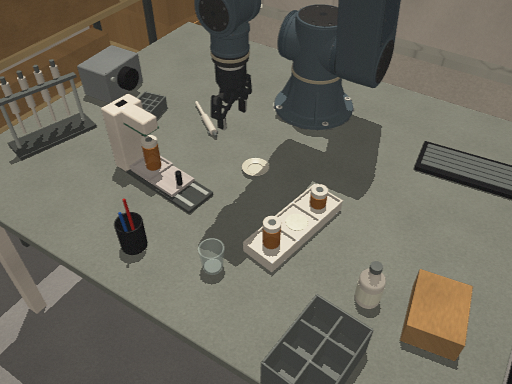

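View pics/side0.png

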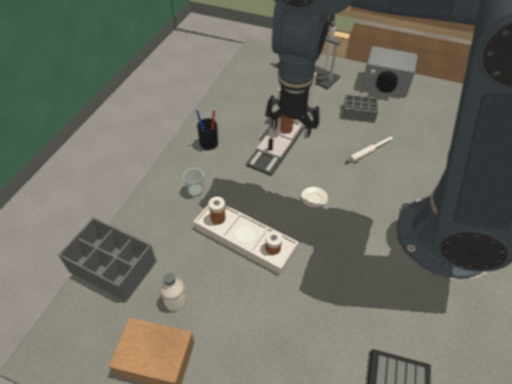

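Scene: the rack jars are at (271,232) and (319,197), with the empty disc at (296,220). The tray jar is at (151,155) and the handle at (179,178). I'll fit models to the masks next.

```bash
cat > h.py <<'E'
from cell import *
import cv2,numpy as np
from scipy.spatial.transform import Rotation as Ro
from scipy.optimize import minimize
def cam(f,obs=None):
    if "hand_eye" in f:
        T=np.eye(4);T[:3,:3]=Ro.from_euler("xyz",obs["eef_rot"]).as_matrix();T[:3,3]=obs["tcp_pos"]
        C=T@np.array(f["hand_eye"]);return np.array(f["mtx"]),C[:3,:3],C[:3,3]
    return np.array(f["mtx"]),Ro.from_euler("xyz",f["rotation"]).as_matrix(),np.array(f["position"])
def proj(c,P):
    K,R,p=c;q=(np.atleast_2d(P)-p)@R@K.T;return q[:,:2]/q[:,2:]
def ray(c,uv,z):
    K,R,p=c;d=R@np.linalg.solve(K,[uv[0],uv[1],1]);return p+d*(z-p[2])/d[2]
def cyl(x,y,r,z0,z1):
    a=np.linspace(0,2*np.pi,40);return np.array([[x+r*np.cos(t),y+r*np.sin(t),z] for t in a for z in(z0,z1)])
def box(x,y,yaw,xs,ys,zs):
    c,s=np.cos(yaw),np.sin(yaw);return np.array([[x+c*a-s*b,y+s*a+c*b,z] for a in xs for b in ys for z in zs])
def sil(c,P):
    m=np.zeros((384*4,512*4),np.uint8);h=cv2.convexHull((proj(c,P)*4+1.5).astype(np.float32)).round().astype(int)
    cv2.fillConvexPoly(m,h,255);return cv2.resize(m,(512,384),interpolation=cv2.INTER_AREA)/255.
def iou(a,m): return np.minimum(a,m).sum()/np.maximum(a,m).sum()
def fit(pairs,model,x0,step):
    g=lambda v:-np.mean([iou(sil(c,model(*v)),m) for c,m in pairs])
    s=np.array([x0]+[np.array(x0)+np.eye(len(x0))[i]*step[i] for i in range(len(x0))])
    r=minimize(g,x0,method="Nelder-Mead",options=dict(initial_simplex=s,xatol=2e-4,fatol=1e-4));return r.x,-r.fun
E
python3 - <<'E'
from h import *
fs=[grab_frame("scene"),grab_frame("side")];cs=[cam(f) for f in fs]
for t in ["jar_short","jar_middle","jar_tall"]:
  for f,c in zip(fs,cs):
    for r in masks_of(f,t)[:3]:
        m=r["region"].astype(float);ys,xs=np.nonzero(m);p=ray(c,(xs.mean(),ys.mean()),.06)
        print(t,f["shot"],round(r["confidence"],2),[xs.min(),xs.max(),ys.min(),ys.max()])
        for h in (.056,.078,.1):
            v,s=fit([(c,m)],lambda x,y:cyl(x,y,.023,.03,.03+h),p[:2],(.01,.01));print("  ",h,v.round(4),round(s,3))
def both(t): return [(c,masks_of(f,t)[0]["region"].astype(float)) for f,c in zip(fs,cs) if masks_of(f,t)]
P=both("rack")
for k in (P[:1],P[1:],P):
  for y0 in (0.3,-0.3,1.57-.6,1.57):
    print("rack",*fit(k,lambda x,y,w:box(x,y,w,(-.1475,.1475),(-.05,.05),(0,.038)),(*ray(cs[0],(295,226),.02)[:2],y0),(.02,.02,.3)))
P=both("tray_handle")
for (c,m) in P:
    ys,xs=np.nonzero(m);print("handle mask",[xs.min(),xs.max(),ys.min(),ys.max()])
for c,uv,z in [(cs[0],(179,172),.075),(cs[0],(179,185),.03),(cs[1],(270,139),.075),(cs[1],(270,151),.03)]: print(ray(c,uv,z).round(3))
a=fs[0]["pixels"][80:220,90:230];b=fs[1]["pixels"][90:190,220:360]
cv2.imwrite("pics/z1.png",cv2.resize(a,None,fx=4,fy=4,interpolation=cv2.INTER_CUBIC)[:,:,::-1])
E
```

```text
jar_short 3 0.91 [np.int64(310), np.int64(327), np.int64(184), np.int64(208)]
   0.056 [0.4504 0.2452] 0.904
   0.078 [0.4576 0.248 ] 0.719
   0.1 [0.4569 0.2477] 0.593
jar_short 4 0.57 [np.int64(265), np.int64(281), np.int64(231), np.int64(254)]
   0.056 [0.4558 0.2474] 0.915
   0.078 [0.4548 0.2491] 0.754
   0.1 [0.4547 0.2492] 0.636
jar_short 4 0.17 [np.int64(194), np.int64(296), np.int64(207), np.int64(273)]
   0.056 [0.4883 0.2858] 0.141
   0.078 [0.5804 0.2663] 0.163
   0.1 [0.5763 0.2653] 0.182
jar_middle 3 0.58 [np.int64(261), np.int64(281), np.int64(216), np.int64(248)]
   0.056 [0.6373 0.2065] 0.806
   0.078 [0.6402 0.2082] 0.944
   0.1 [0.649  0.2132] 0.797
jar_middle 3 0.5 [np.int64(198), np.int64(224), np.int64(237), np.int64(275)]
   0.056 [0.782  0.1293] 0.617
   0.078 [0.7847 0.129 ] 0.765
   0.1 [0.7874 0.1332] 0.807
jar_middle 4 0.62 [np.int64(208), np.int64(224), np.int64(197), np.int64(224)]
   0.056 [0.6501 0.1981] 0.838
   0.078 [0.6438 0.2096] 0.929
   0.1 [0.6368 0.2221] 0.783
jar_tall 4 0.67 [np.int64(280), np.int64(292), np.int64(116), np.int64(133)]
   0.05
[... 360 characters left out ...]
811 -0.18644832] 0.7040289729646768
rack [ 0.55086022  0.22714267 -0.18563833] 0.7041255602510608
rack [ 0.55017892  0.22691471 -0.18556313] 0.704793947185219
rack [0.55004843 0.22690038 2.96262617] 0.7043302805938172
rack [ 0.54847034  0.22639828 -0.18300244] 0.6730238413372867
rack [ 0.54815096  0.22683957 -0.18217792] 0.6731468718247959
rack [ 0.54969129  0.22684354 -0.18015821] 0.6729456055333338
rack [0.54824113 0.22648289 2.95998752] 0.6734372213741078
handle mask [np.int64(130), np.int64(193), np.int64(158), np.int64(194)]
handle mask [np.int64(256), np.int64(301), np.int64(119), np.int64(158)]
[ 0.593 -0.122  0.075]
[ 0.6   -0.122  0.03 ]
[ 0.598 -0.125  0.075]
[ 0.593 -0.115  0.03 ]
```

View pics/z1.png

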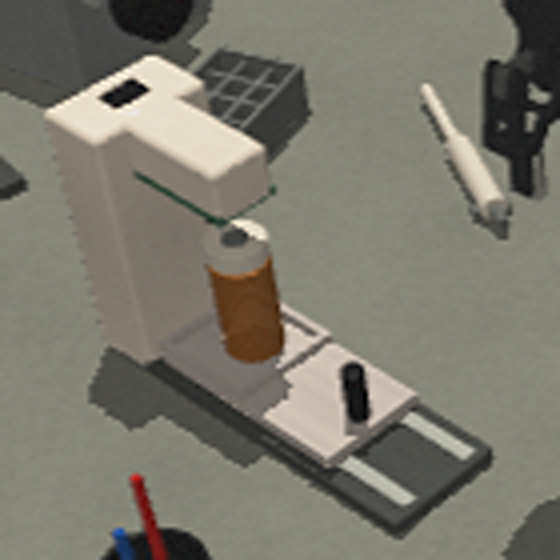

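Crop: the tall jar is under the head, with its base at about (153.7,165) in scene pixels. The handle post runs from (178.3,172) at the top to (179.7,183.7) at the foot. Short (0.453,0.246) and middle (0.642,0.209) are in the rack, so tall has been measured and short comes next. Next I need the sampler's axes.

```bash
python3 - <<'E'
from h import *
f=grab_frame("scene");c=cam(f)
g=lambda u,v,z:ray(c,(u/4+90-.4,v/4+80-.4),z)[:2].round(4)
print("handle",g(353,368,.075),g(359,415,.03))
a,b=g(416,397,.03),g(333,463,.03);d=a-b;print("front",a,b,np.linalg.norm(d),(a+b)/2,np.arctan2(d[1],d[0]))
a,b=g(490,452,0.0),g(400,535,0.0);d=a-b;print("rail",a,b,np.linalg.norm(d),(a+b)/2,np.arctan2(d[1],d[0]))
print("jar base",g(255,340,.03))
o=get_obs();w=grab_frame("wrist");print(np.round(w["hand_eye"],3).tolist(),w["mtx"][0])
for y in (2.6,2.8,3.0,3.14):
  print(y)
E
```

```text
handle [ 0.5935 -0.1254] [ 0.5944 -0.1255]
front [ 0.5571 -0.1027] [ 0.6425 -0.1099] 0.08570297544426322 [ 0.5998 -0.1063] 3.057482429756567
rail [ 0.5507 -0.0431] [ 0.6512 -0.0473] 0.10058772290891173 [ 0.60095 -0.0452 ] 3.099825912584716
jar base [ 0.5724 -0.2428]
[[-0.001, -0.966, -0.26, 0.067], [1.0, -0.001, 0.001, -0.0], [-0.001, -0.26, 0.966, -0.143], [0.0, 0.0, 0.0, 1.0]] [328.27223246   0.         252.13728713]
2.6
2.8
3.0
3.14
```

```bash
python3 -m crank '{"translation":[[-0.03,0.03,0],[-0.03,0.03,0],[-0.03,0.03,0],[-0.03,0.004,0],[0,0,0]],"turn":[[0,0,0],[0,0,0],[0,0,0],[0,0,0],[0,0,0]]}' 1
python3 - <<'E'
from h import *
o=get_obs();f=grab_frame("wrist");c=cam(f,o);print(o["tcp_pos"],o["eef_rot"])
print(f["mtx"])
for t in ["tray_handle","jar_tall"]:
    print(t,[(round(r["confidence"],2),(np.array(r["location"])*[512,384]).round(1).tolist()) for r in recognise(f,t)][:3])
p=f["pixels"].copy()
for q in proj(c,cyl(.5937,-.1255,.009,.075,.075)): cv2.circle(p,tuple(q.round().astype(int).tolist()),0,(255,0,0),1)
cv2.imwrite("pics/w1.png",p[:,:,::-1])
E
```

```text
t: 2.33
tcp_pos: [0.5941, -0.1217, 0.2307]
eef_rot: [-3.141, 0.0, 1.569]
force: [0.4, 0.6, -0.2]
width: 1.002
gripper_force: 0.0
[ 0.59412085 -0.1216871   0.23068016] [-3.14085758e+00  7.24148537e-05  1.56859546e+00]
[[328.27223246   0.         252.13728713]
 [  0.         328.27223246 190.34650936]
 [  0.           0.           1.        ]]
tray_handle [(0.58, [252.7, 217.0])]
jar_tall [(0.75, [238.0, 295.9])]
```

View pics/w1.png

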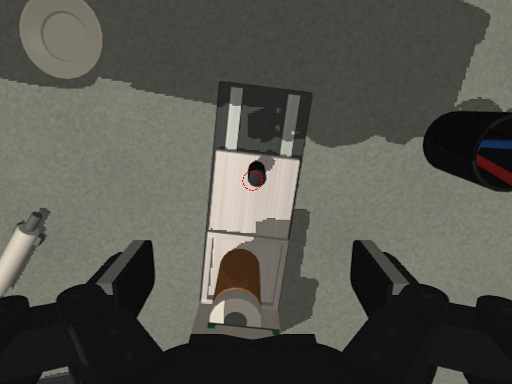

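Wrist view: the post top is at about (257,181), about 4 px right of my estimate. Tray deck corners are (216,151) and (300,158) at the front, and (208,234) and (288,240) at the seat rim.

```bash
python3 - <<'E'
from h import *
o=get_obs();f=grab_frame("wrist");c=cam(f,o)
g=lambda u,v,z:ray(c,(u,v),z)[:2]
print("handle",g(257,181,.075).round(4),g(257,165,.03).round(4))
A=[g(*q,.03) for q in [(216,151),(300,158),(208,232),(289,240)]]
print(np.round(A,4))
for a,b in ((2,0),(3,1)):
    d=A[b]-A[a];print("yaw from +y dir",np.arctan2(-d[0],d[1]))
d=A[1]-A[0];print("front",np.arctan2(d[1],d[0]),np.linalg.norm(d))
d=g(312,93,0)-g(219,82,0);print("rail",np.arctan2(d[1],d[0]),np.linalg.norm(d))
E
```

```text
handle [ 0.5982 -0.1239] [ 0.5989 -0.1172]
[[ 0.5557 -0.1022]
 [ 0.6444 -0.1097]
 [ 0.5441 -0.1935]
 [ 0.6354 -0.2033]]
yaw from +y dir -0.1269156448337343
yaw from +y dir -0.09530099522902931
front -0.08424212775105054 0.08894350887494833
rail -0.11284744746645053 0.10200254410834772
```

```bash
python3 -m crank '{"translation":[[-0.002,0.003,0],[0,0,0.05],[0,0,0.05],[0,0,0.05],[0,0,0.038]],"turn":[[0,0,0.105],[0,0,0],[0,0,0],[0,0,0],[0,0,0]]}' 0.7
python3 -m crank '{"translation":[[0,0,0],[0,0,0],[0,0,0],[0,0,0],[0,0,0]],"turn":[[0,0,0],[0,0,0],[0,0,0],[0,0,0],[0,0,0]]}' 0.05
```

```text
t: 3.15
tcp_pos: [0.5962, -0.1209, 0.0416]
eef_rot: [-3.141, -0.0, 1.467]
force: [0.7, 0.4, 0.8]
width: 0.699
gripper_force: 0.0
t: 3.78
tcp_pos: [0.5986, -0.1219, 0.0457]
eef_rot: [3.138, -0.0, 1.466]
force: [0.7, 1.6, 9.1]
width: 0.195
gripper_force: 59.1
```

```bash
Z='[0,0,0]'; python3 -m crank '{"translation":[[0.003,0,-0.004],[0.006,0,0],[0.01,0,0],[0.012,0,0],[0.012,0,0]],"turn":[[0,0,0],[0,0,0],[0,0,0],[0,0,0],[0,0,0]]}'
python3 -m crank '{"translation":[[0.012,0,0],[0.012,0,0],[0.012,0,0],[0.012,0,0],[0.012,0,0]],"turn":[[0,0,0],[0,0,0],[0,0,0],[0,0,0],[0,0,0]]}'
python3 -m crank '{"translation":[[0.012,0,0],[0.01,0,0],[0.008,0,0],[0.004,0,0],[0,0,0]],"turn":[[0,0,0],[0,0,0],[0,0,0],[0,0,0],[0,0,0]]}'
```

```text
t: 4.4
tcp_pos: [0.6034, -0.0794, 0.0464]
eef_rot: [3.139, 0.001, 1.466]
force: [27.4, -6.4, -45.8]
width: 0.186
gripper_force: 62.4
t: 5.03
tcp_pos: [0.6107, -0.0199, 0.0464]
eef_rot: [3.137, 0.001, 1.465]
force: [34.5, -6.8, -51.4]
width: 0.185
gripper_force: 62.0
t: 5.65
tcp_pos: [0.6148, 0.0141, 0.0464]
eef_rot: [3.136, 0.0, 1.466]
force: [39.5, -1.8, -53.2]
width: 0.188
gripper_force: 62.0
```

```bash
python3 -m crank '{"translation":[[0,0.002,0.003],[0.003,0,0.001],[0.002,0,0],[0,0,0]],"turn":[[0,0,0],[0,0,0],[0,0,0],[0,0,0]]}'
python3 -m crank '{"translation":[[0,0,0],[0,0,0],[0,0,0],[0,0,0]],"turn":[[0,0,0],[0,0,0],[0,0,0],[0,0,0]]}' 0.7
```

```text
t: 6.15
tcp_pos: [0.6156, 0.0172, 0.0458]
eef_rot: [3.137, 0.003, 1.464]
force: [0.8, -14.8, 12.3]
width: 0.185
gripper_force: 68.6
t: 6.65
tcp_pos: [0.6138, 0.0191, 0.0433]
eef_rot: [-3.141, -0.0, 1.466]
force: [0.5, 0.6, -0.7]
width: 0.697
gripper_force: 0.0
```

```bash
python3 -m crank '{"translation":[[0,0,-0.06],[0,0,-0.06],[0,0,-0.06],[-0.04,0,0],[0,0,0]],"turn":[[0,0,0.017],[0,0,0],[0,0,0],[0,0,0],[0,0,0]]}' 1
python3 - <<'E'
from h import *
o=get_obs();f=grab_frame("wrist");c=cam(f,o);print(o["tcp_pos"],o["eef_rot"])
s=grab_frame("scene");cs=cam(s);d=grab_frame("side");cd=cam(d)
P=[]
for fr,cc in ((f,c),(s,cs),(d,cd)):
    for r in masks_of(fr,"jar_tall")[:1]:
        m=r["region"].astype(float);ys,xs=np.nonzero(m);print(fr["shot"],r["confidence"],xs.min(),xs.max(),ys.min(),ys.max())
        P.append((cc,m));print(fit([(cc,m)],lambda x,y:cyl(x,y,.023,.03,.13),(.601,-.104),(.01,.01)))
print(fit(P,lambda x,y:cyl(x,y,.023,.03,.13),(.601,-.104),(.01,.01)))
p=f["pixels"].copy()
for q in proj(c,cyl(.601,-.1036,.023,.13,.13)): cv2.circle(p,tuple(q.round().astype(int).tolist()),0,(255,0,0),1)
for q in proj(c,box(.601,-.1036,-.121,(-.039,.039),(-.039,.039),(.03,))): cv2.circle(p,tuple(q.round().astype(int).tolist()),1,(0,0,255),1)
cv2.imwrite("pics/w2.png",p[:,:,::-1])
E
```

```text
t: 7.28
tcp_pos: [0.609, -0.0225, 0.2239]
eef_rot: [3.141, 0.0, 1.447]
force: [-0.4, -0.2, -0.5]
width: 1.003
gripper_force: 0.0
[ 0.60900009 -0.02252159  0.22387433] [3.14063841e+00 3.25805164e-04 1.44668583e+00]
9 0.92 221 276 219 308
(array([ 0.59629524, -0.0977386 ]), np.float64(0.9505993818261372))
10 0.67 176 193 156 190
(array([ 0.59062145, -0.10375399]), np.float64(0.8319137040812971))
11 0.82 261 276 128 159
(array([ 0.59501482, -0.09664546]), np.float64(0.9375888334122965))
(array([ 0.595796  , -0.09778352]), np.float64(0.9003949245858852))
```

View pics/w2.png

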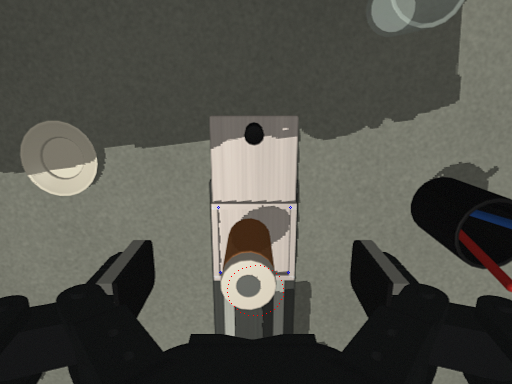

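Wrist view: the projected seat outline (blue) matches the rim, and the jar cap is centred at about (248,285). I'll descend around it and then close in small steps, because a full 60 N grip would break the jar.

```bash
python3 -m crank '{"translation":[[-0.04,-0.002,0],[-0.0365,-0.0015,0],[0,0,0.05],[0,0,0.05],[0,0,0.05]],"turn":[[0,0,0],[0,0,0],[0,0,0],[0,0,0],[0,0,0]]}' 1
python3 -m crank '{"translation":[[0,0,0],[0,0,0],[0,0,0],[0,0,0]],"turn":[[0,0,0],[0,0,0],[0,0,0],[0,0,0]]}' 0.6
python3 -m crank '{"translation":[[0,0,0],[0,0,0]],"turn":[[0,0,0],[0,0,0]]}' 0.56
python3 -m crank '{"translation":[[0,0,0],[0,0,0]],"turn":[[0,0,0],[0,0,0]]}' 0.545
python3 -m crank '{"translation":[[0,0,0],[0,0,0]],"turn":[[0,0,0],[0,0,0]]}' 0.537
```

```text
t: 8.2
tcp_pos: [0.5961, -0.0958, 0.0717]
eef_rot: [3.141, -0.0, 1.449]
force: [1.5, -0.8, -0.2]
width: 1.003
gripper_force: 0.0
t: 8.7
tcp_pos: [0.5971, -0.0963, 0.0748]
eef_rot: [3.139, 0.0, 1.449]
force: [-0.6, 0.0, -0.6]
width: 0.603
gripper_force: 0.0
t: 8.95
tcp_pos: [0.5964, -0.0963, 0.0736]
eef_rot: [3.141, 0.0, 1.449]
force: [0.6, 0.7, 0.5]
width: 0.56
gripper_force: 0.0
t: 9.2
tcp_pos: [0.5965, -0.0963, 0.0735]
eef_rot: [3.141, 0.0, 1.449]
force: [1.7, -0.6, 2.6]
width: 0.545
gripper_force: 0.0
t: 9.45
tcp_pos: [0.5965, -0.0963, 0.0735]
eef_rot: [3.141, 0.0, 1.449]
force: [1.4, -0.7, 5.6]
width: 0.539
gripper_force: 0.5
```

```bash
python3 -m crank '{"translation":[[0,0,0],[0,0,0]],"turn":[[0,0,0],[0,0,0]]}' 0.53
python3 -m crank '{"translation":[[0,0,0],[0,0,0]],"turn":[[0,0,0],[0,0,0]]}' 0.525
```

```text
t: 9.7
tcp_pos: [0.5966, -0.0963, 0.0736]
eef_rot: [3.141, 0.0, 1.449]
force: [1.2, -0.1, 6.1]
width: 0.535
gripper_force: 11.1
t: 9.95
tcp_pos: [0.5965, -0.0962, 0.0736]
eef_rot: [3.141, 0.0, 1.449]
force: [0.9, -1.4, 6.2]
width: 0.529
gripper_force: 21.1
```

```bash
python3 -m crank '{"translation":[[0,0,-0.006],[0,0,-0.015],[0,0,-0.025],[0,0,-0.03],[0,0,-0.024]],"turn":[[0,0,0],[0,0,0],[0,0,0],[0,0,0],[0,0,0]]}'
```

```text
t: 10.58
tcp_pos: [0.5963, -0.0962, 0.1754]
eef_rot: [3.141, -0.0, 1.449]
force: [0.2, -1.2, -1.0]
width: 0.531
gripper_force: 23.7
```

```bash
python3 -m crank '{"translation":[[0.02,-0.0055,0],[0.035,-0.0097,0],[0.045,-0.0124,0],[0.045,-0.0124,0],[0.045,-0.0124,0]],"turn":[[0,0,0],[0,0,0],[0,0,0],[0,0,0],[0,0,0]]}'
python3 -m crank '{"translation":[[0.045,-0.0124,0],[0.04,-0.011,0],[0.025,-0.007,0],[0.0147,-0.004,0],[0,0,0]],"turn":[[0,0,0],[0,0,0],[0,0,0],[0,0,0.063],[0,0,0]]}'
```

```text
t: 11.2
tcp_pos: [0.566, 0.101, 0.1727]
eef_rot: [-3.14, 0.0, 1.449]
force: [1.2, -0.8, -1.7]
width: 0.532
gripper_force: 23.7
t: 11.82
tcp_pos: [0.5472, 0.2281, 0.1727]
eef_rot: [-3.14, 0.0, 1.388]
force: [-0.5, -0.2, -2.0]
width: 0.533
gripper_force: 23.7
```

```bash
python3 - <<'E'
from h import *
o=get_obs();f=grab_frame("wrist");c=cam(f,o);print(o["tcp_pos"],o["eef_rot"],o["gripper_force"])
p=f["pixels"].copy()
for k,col in ((0,(0,0,255)),(-.095,(255,0,0)),(.095,(255,0,0))):
  X=.5485+k*np.cos(.185);Y=.2266-k*np.sin(.185)
  for q in proj(c,box(X,Y,-.185,(-.045,.045),(-.045,.045),(.03,))): cv2.circle(p,tuple(q.round().astype(int).tolist()),1,col,1)
cv2.imwrite("pics/w3.png",p[:,:,::-1])
for n in ("scene","side"):
  s=grab_frame(n);cc=cam(s)
  for t,h,g in (("jar_short",.056,(.453,.2455)),("jar_middle",.078,(.642,.209))):
    for r in masks_of(s,t)[:1]: print(n,t,fit([(cc,r["region"].astype(float))],lambda x,y:cyl(x,y,.023,.03,.03+h),g,(.01,.01)))
E
```

```text
[0.54717874 0.22812551 0.17267454] [-3.14046585e+00  4.79786114e-04  1.38796001e+00] 23.72633457183838
scene jar_short (array([0.45232685, 0.24585821]), np.float64(0.94272578802783))
scene jar_middle (array([0.64039119, 0.20838357]), np.float64(0.9494956902011239))
side jar_short (array([0.45509006, 0.24714543]), np.float64(0.885042797647699))
side jar_middle (array([0.64269089, 0.21010937]), np.float64(0.9038586161565666))
```

View pics/w3.png

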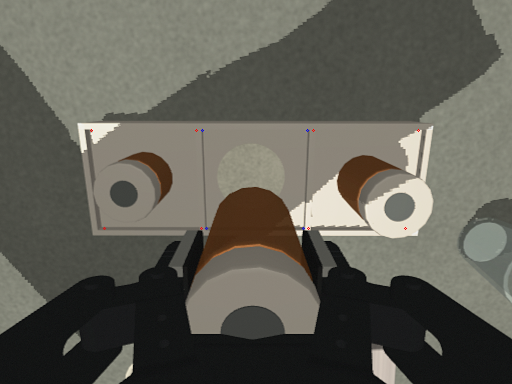

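Wrist view: the place outlines (red and blue dots) match the rack walls, and the jar is above the middle place, disc at (251,175). I'll lower it now.

```bash
python3 -m crank '{"translation":[[0,0,0.02],[0,0,0.03],[0,0,0.025],[0,0,0.015],[0,0,0.004]],"turn":[[0,0,0],[0,0,0],[0,0,0],[0,0,0],[0,0,0]]}'
python3 -m crank '{"translation":[[0,0,0.002],[0,0,0.002],[0,0,0]],"turn":[[0,0,0],[0,0,0],[0,0,0]]}'
```

```text
t: 12.8
tcp_pos: [0.5481, 0.2264, 0.0788]
eef_rot: [-3.141, 0.0, 1.386]
force: [0.2, 0.1, -1.9]
width: 0.53
gripper_force: 23.7
t: 13.18
tcp_pos: [0.5485, 0.2268, 0.0757]
eef_rot: [3.141, -0.0, 1.386]
force: [0.4, -0.6, -2.3]
width: 0.535
gripper_force: 23.7
```

```bash
python3 -m crank '{"translation":[[0,0,0.001],[0,0,0.001],[0,0,0]],"turn":[[0,0,0],[0,0,0],[0,0,0]]}'
python3 -m crank '{"translation":[[0,0,0.001],[0,0,0]],"turn":[[0,0,0],[0,0,0]]}'
```

```text
t: 13.55
tcp_pos: [0.5485, 0.2267, 0.0738]
eef_rot: [3.141, -0.0, 1.386]
force: [-2.2, -1.8, 6.8]
width: 0.535
gripper_force: 24.2
t: 13.8
tcp_pos: [0.5486, 0.2267, 0.0737]
eef_rot: [3.14, -0.001, 1.386]
force: [-7.1, -4.6, 20.6]
width: 0.534
gripper_force: 25.5
```

```bash
python3 -m crank '{"translation":[[0,0,-0.001],[0,0,0],[0,0,0]],"turn":[[0,0,0],[0,0,0],[0,0,0]]}' 0.75
python3 -m crank '{"translation":[[0,0,-0.02],[0,0,-0.05],[0,0,-0.04],[0.001,-0.045,0],[0.0005,-0.052,0]],"turn":[[0,0,0],[0,0,0],[0,0,0],[0,0,0],[0,0,0]]}'
python3 - <<'E'
from h import *
for n in ("scene","side"):
  s=grab_frame(n);cc=cam(s)
  for t,h,g in (("jar_short",.056,(.453,.2455)),("jar_middle",.078,(.642,.209)),("jar_tall",.1,(.5485,.2267))):
    for r in masks_of(s,t)[:1]: print(n,t,fit([(cc,r["region"].astype(float))],lambda x,y:cyl(x,y,.023,.03,.03+h),g,(.01,.01)))
o=get_obs();f=grab_frame("wrist");c=cam(f,o);print(o["tcp_pos"])
for t,h,g in (("jar_short",.056,(.453,.2455)),("jar_tall",.1,(.5485,.2267))):
    for r in masks_of(f,t)[:1]: print(n,t,fit([(c,r["region"].astype(float))],lambda x,y:cyl(x,y,.023,.03,.03+h),g,(.01,.01)))
E
```

```text
t: 14.18
tcp_pos: [0.5483, 0.2267, 0.0732]
eef_rot: [-3.141, 0.0, 1.386]
force: [-0.5, -0.1, -0.1]
width: 0.747
gripper_force: 0.0
t: 14.8
tcp_pos: [0.4528, 0.2462, 0.1834]
eef_rot: [3.141, -0.001, 1.385]
force: [-0.2, 1.0, -0.4]
width: 0.751
gripper_force: 0.0
scene jar_short (array([0.45667438, 0.24811266]), np.float64(0.8995045934249488))
scene jar_middle (array([0.63830535, 0.20713575]), np.float64(0.9173290089224342))
scene jar_tall (array([0.54556478, 0.22272059]), np.float64(0.9204903490711017))
side jar_short (array([0.4561604, 0.2463429]), np.float64(0.8370812395309883))
side jar_middle (array([0.64255099, 0.20998076]), np.float64(0.9354372196276749))
side jar_tall (array([0.54792655, 0.22382137]), np.float64(0.9178015709464504))
[0.45408958 0.2459282  0.1831614 ]
side jar_short (array([0.45568371, 0.24815574]), np.float64(0.9587489128237154))
side jar_tall (array([0.54740501, 0.22507049]), np.float64(0.9692869062007077))
```

```bash
python3 -m crank '{"translation":[[0.0015,0.0012,0.04],[0,0,0.045],[0,0,0.035],[0,0,0.019],[0,0,0]],"turn":[[0,0,0],[0,0,0],[0,0,0],[0,0,0],[0,0,0]]}' 0.75
python3 -m crank '{"translation":[[0,0,0],[0,0,0],[0,0,0]],"turn":[[0,0,0],[0,0,0],[0,0,0]]}' 0.56
python3 -m crank '{"translation":[[0,0,0],[0,0,0]],"turn":[[0,0,0],[0,0,0]]}' 0.54
python3 -m crank '{"translation":[[0,0,0],[0,0,0]],"turn":[[0,0,0],[0,0,0]]}' 0.53
python3 -m crank '{"translation":[[0,0,0],[0,0,0]],"turn":[[0,0,0],[0,0,0]]}' 0.525
```

```text
t: 15.98
tcp_pos: [0.454, 0.2467, 0.0431]
eef_rot: [-3.139, 0.002, 1.385]
force: [-0.1, 0.4, 0.7]
width: 0.753
gripper_force: 0.0
t: 16.35
tcp_pos: [0.4552, 0.2475, 0.045]
eef_rot: [3.141, -0.001, 1.386]
force: [1.0, -0.1, -0.3]
width: 0.56
gripper_force: 0.0
t: 16.6
tcp_pos: [0.455, 0.2474, 0.0445]
eef_rot: [3.141, -0.0, 1.386]
force: [0.9, -0.3, 0.8]
width: 0.54
gripper_force: 0.6
t: 16.85
tcp_pos: [0.455, 0.2474, 0.0446]
eef_rot: [3.141, -0.0, 1.386]
force: [1.3, -1.0, 5.7]
width: 0.532
gripper_force: 17.2
t: 17.1
tcp_pos: [0.455, 0.2474, 0.0447]
eef_rot: [3.141, -0.0, 1.386]
force: [1.2, -0.9, 5.9]
width: 0.53
gripper_force: 28.6
```

```bash
python3 -m crank '{"translation":[[0,0,-0.006],[0,0,-0.02],[0,0,-0.035],[0,0,-0.035],[0,0,-0.024]],"turn":[[0,0,0],[0,0,0],[0,0,0],[0,0,0],[0,0,0]]}'
python3 -m crank '{"translation":[[-0.0159,0.0104,0],[-0.0318,0.0208,0],[-0.0414,0.027,0],[-0.0414,0.027,0],[-0.0414,0.027,0]],"turn":[[0,0,0],[0,0,0],[0,0,0],[0,0,0],[0,0,0]]}'
python3 -m crank '{"translation":[[-0.0414,0.027,0],[-0.0414,0.027,0],[-0.0318,0.0208,0],[-0.0191,0.0125,0],[-0.0127,0.0083,0]],"turn":[[0,0,0],[0,0,0],[0,0,0],[0,0,0],[0,0,-0.063]]}'
python3 -m crank '{"translation":[[0,0,0],[0,0,0]],"turn":[[0,0,0],[0,0,0]]}'
python3 - <<'E'
from h import *
o=get_obs();f=grab_frame("wrist");c=cam(f,o);print(o["tcp_pos"],o["eef_rot"],o["gripper_force"])
p=f["pixels"].copy()
for q in proj(c,box(.601,-.1036,-.121,(-.039,.039),(-.039,.039),(.03,))): cv2.circle(p,tuple(q.round().astype(int).tolist()),1,(0,0,255),1)
for q in proj(c,cyl(.6155,.0155,.009,.075,.075)): cv2.circle(p,tuple(q.round().astype(int).tolist()),0,(255,0,0),1)
cv2.imwrite("pics/w4.png",p[:,:,::-1])
E
```

```text
t: 17.73
tcp_pos: [0.4548, 0.2474, 0.166]
eef_rot: [3.141, -0.001, 1.386]
force: [-0.2, 0.3, -1.5]
width: 0.527
gripper_force: 28.9
t: 18.35
tcp_pos: [0.5332, 0.0552, 0.1632]
eef_rot: [-3.14, 0.001, 1.386]
force: [0.5, -0.1, -1.2]
width: 0.531
gripper_force: 28.9
t: 18.98
tcp_pos: [0.6001, -0.1051, 0.1634]
eef_rot: [-3.14, -0.0, 1.449]
force: [0.6, 0.6, -0.8]
width: 0.532
gripper_force: 28.9
t: 19.23
tcp_pos: [0.6, -0.1031, 0.164]
eef_rot: [-3.141, -0.0, 1.448]
force: [-0.6, -0.3, -0.8]
width: 0.535
gripper_force: 28.9
[ 0.60001604 -0.10314717  0.1639778 ] [-3.14083875e+00 -2.55993819e-04  1.44795417e+00] 28.903956413269043
```

View pics/w4.png

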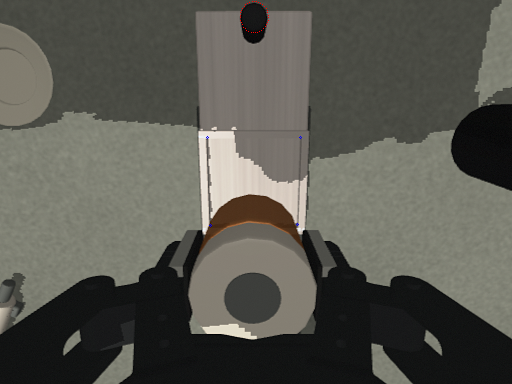

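Wrist view: the post (253,18) and the seat corners line up with the projection, so the jar is centred over the seat. Lowering it.

```bash
python3 -m crank '{"translation":[[0,0,0.025],[0,0,0.035],[0,0,0.03],[0,0,0.017],[0,0,0.006]],"turn":[[0,0,0],[0,0,0],[0,0,0],[0,0,0],[0,0,0]]}'
python3 -m crank '{"translation":[[0,0,0.002],[0,0,0.002],[0,0,0.001],[0,0,0]],"turn":[[0,0,0],[0,0,0],[0,0,0],[0,0,0]]}'
python3 -m crank '{"translation":[[0,0,0.001],[0,0,0]],"turn":[[0,0,0],[0,0,0]]}'
```

```text
t: 19.9
tcp_pos: [0.5997, -0.103, 0.0505]
eef_rot: [-3.14, -0.0, 1.449]
force: [0.5, -0.1, -0.4]
width: 0.532
gripper_force: 28.9
t: 20.4
tcp_pos: [0.6006, -0.1038, 0.0465]
eef_rot: [3.141, 0.0, 1.449]
force: [-0.2, -0.1, -1.2]
width: 0.533
gripper_force: 28.9
t: 20.65
tcp_pos: [0.6004, -0.1038, 0.0453]
eef_rot: [-3.142, 0.0, 1.449]
force: [-0.3, -0.6, -2.0]
width: 0.532
gripper_force: 28.9
```

```bash
python3 -m crank '{"translation":[[0,0,0.001],[0,0,0]],"turn":[[0,0,0],[0,0,0]]}'
python3 -m crank '{"translation":[[0,0,0.0005],[0,0,0]],"turn":[[0,0,0],[0,0,0]]}'
```

```text
t: 20.9
tcp_pos: [0.6005, -0.1038, 0.0447]
eef_rot: [3.141, 0.0, 1.449]
force: [-2.8, 0.9, 4.4]
width: 0.531
gripper_force: 29.3
t: 21.15
tcp_pos: [0.6006, -0.1038, 0.0446]
eef_rot: [3.141, 0.0, 1.449]
force: [-4.6, 1.0, 12.4]
width: 0.529
gripper_force: 30.1
```

```bash
python3 -m crank '{"translation":[[0,0,-0.0005],[0,0,0],[0,0,0]],"turn":[[0,0,0],[0,0,0],[0,0,0]]}' 0.75
python3 -m crank '{"translation":[[0,0,-0.02],[0,0,-0.05],[0,0,-0.03],[0.06,0,0],[0.062,0,0]],"turn":[[0,0,0],[0,0,0],[0,0,0],[0,0,0],[0,0,0]]}'
python3 -m crank '{"translation":[[0,0,0],[0,0,0.04],[0,0,0.04],[0,0,0.017],[0,0,0]],"turn":[[0,0,0],[0,0,0],[0,0,0],[0,0,0],[0,0,0]]}' 0.6
python3 - <<'E'
from h import *
s=grab_frame("side");c=cam(s)
for r in masks_of(s,"jar_short")[:2]: print(r["confidence"],fit([(c,r["region"].astype(float))],lambda x,y:cyl(x,y,.023,.03,.086),(.6,-.104),(.01,.01)))
E
```

```text
t: 21.52
tcp_pos: [0.6004, -0.1038, 0.0442]
eef_rot: [-3.142, -0.0, 1.449]
force: [0.1, 0.0, -0.8]
width: 0.754
gripper_force: 0.0
t: 22.15
tcp_pos: [0.6157, 0.0181, 0.1448]
eef_rot: [3.141, -0.0, 1.447]
force: [0.5, -0.4, 0.2]
width: 0.75
gripper_force: 0.0
t: 22.78
tcp_pos: [0.6148, 0.0169, 0.0468]
eef_rot: [-3.14, 0.0, 1.448]
force: [1.3, -0.1, 0.5]
width: 0.604
gripper_force: 0.0
0.55 (array([ 0.60001967, -0.11403344]), np.float64(0.7155260906757913))
```

```bash
python3 -m crank '{"translation":[[0,0,0],[0,0,0],[0,0,0],[0,0,0],[0,0,0]],"turn":[[0,0,0],[0,0,0],[0,0,0],[0,0,0],[0,0,0]]}' 0.15
python3 -m crank '{"translation":[[-0.003,0,0],[-0.006,0,0],[-0.01,0,0],[-0.012,0,0],[-0.012,0,0]],"turn":[[0,0,0],[0,0,0],[0,0,0],[0,0,0],[0,0,0]]}'
python3 -m crank '{"translation":[[-0.012,0,0],[-0.012,0,0],[-0.012,0,0],[-0.012,0,0],[-0.012,0,0]],"turn":[[0,0,0],[0,0,0],[0,0,0],[0,0,0],[0,0,0]]}'
python3 -m crank '{"translation":[[-0.012,0,0],[-0.01,0,0],[-0.006,0,0],[-0.004,0,0],[-0.003,0,0]],"turn":[[0,0,0],[0,0,0],[0,0,0],[0,0,0],[0,0,0]]}'
```

```text
t: 23.5
tcp_pos: [0.6157, 0.0173, 0.0485]
eef_rot: [3.14, -0.0, 1.449]
force: [-1.9, 0.2, 8.9]
width: 0.19
gripper_force: 58.3
t: 24.12
tcp_pos: [0.6105, -0.0253, 0.0485]
eef_rot: [3.14, -0.001, 1.449]
force: [-1.7, 3.8, 8.5]
width: 0.187
gripper_force: 58.4
t: 24.75
tcp_pos: [0.6031, -0.085, 0.0485]
eef_rot: [3.14, -0.001, 1.449]
force: [-2.7, 3.6, 9.4]
width: 0.186
gripper_force: 58.4
t: 25.38
tcp_pos: [0.5989, -0.1197, 0.0485]
eef_rot: [3.14, -0.0, 1.449]
force: [-3.0, 2.1, 10.2]
width: 0.191
gripper_force: 58.4
```

```bash
python3 -m crank '{"translation":[[-0.002,0,0],[-0.002,0,0],[-0.001,0,0],[0,0,0]],"turn":[[0,0,0],[0,0,0],[0,0,0],[0,0,0]]}'
```

```text
t: 25.88
tcp_pos: [0.5986, -0.1218, 0.0485]
eef_rot: [3.14, -0.005, 1.451]
force: [-0.7, 22.7, 11.6]
width: 0.189
gripper_force: 58.6
```

Against the stop: the force rose to 22.7 N. Release, rise and check.

```bash
python3 -m crank '{"translation":[[0.001,0,0],[0,0,0],[0,0,0],[0,0,0]],"turn":[[0,0,0],[0,0,0],[0,0,0],[0,0,0]]}' 0.6
python3 -m crank '{"translation":[[0.001,0,-0.03],[0,0,-0.05],[0,0,-0.06],[0.05,0,-0.02],[0,0,0]],"turn":[[0,0,0],[0,0,0],[0,0,0],[0,0,0],[0,0,0]]}'
python3 - <<'E'
from h import *
o=get_obs();f=grab_frame("wrist");s=grab_frame("scene");d=grab_frame("side")
for fr,c in ((f,cam(f,o)),(s,cam(s)),(d,cam(d))):
  for r in masks_of(fr,"jar_short")[:1]: print(r["confidence"],fit([(c,r["region"].astype(float))],lambda x,y:cyl(x,y,.023,.03,.086),(.584,-.243),(.01,.01)))
cv2.imwrite("pics/f.png",np.hstack([f["pixels"][:,100:400],s["pixels"][60:,80:380][:384].repeat(1,0) if 0 else cv2.resize(s["pixels"][80:280,80:360],(500,384))])[:,:,::-1])
E
```

```text
t: 26.38
tcp_pos: [0.598, -0.1238, 0.0473]
eef_rot: [-3.142, 0.0, 1.449]
force: [0.3, 0.1, 0.1]
width: 0.599
gripper_force: 0.0
t: 27.0
tcp_pos: [0.6054, -0.0708, 0.2093]
eef_rot: [3.138, -0.001, 1.451]
force: [0.5, 0.1, -0.6]
width: 0.604
gripper_force: 0.0
0.79 (array([ 0.58402869, -0.23486249]), np.float64(0.4270978574786756))
0.92 (array([ 0.58016075, -0.24548581]), np.float64(0.9184293260902112))
0.81 (array([ 0.58348965, -0.24254232]), np.float64(0.9385279295047833))
```

View pics/f.png

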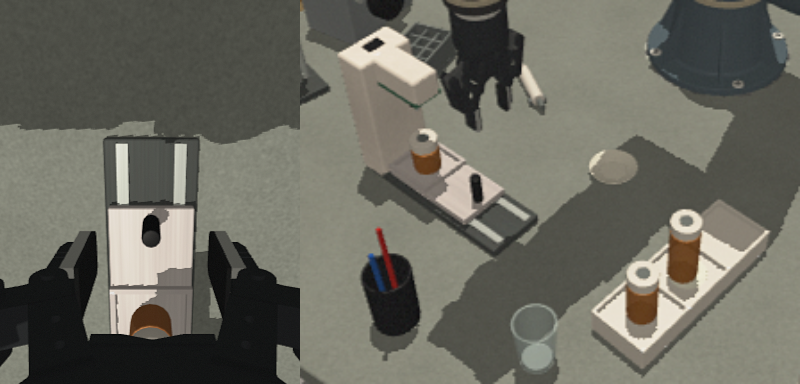

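The picture shows the short jar upright on the seat under the head (425,150) and the tray home. The tall jar (685,245) and middle jar (642,290) stand in the rack.

```bash
python3 -c "
from cell import *
print(sign_off())"
```

```text
the job is handed in; nothing more can be done
None
```

I handed the job in: the measured tall jar stands in the rack's middle place and the short jar, next in the rotation, stands on the seat with the tray pushed home. The last camera check matched this at about 27 s of the 72 s, but the hand-in returned no verdict.

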